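# Turn the bead dish to the inspection microscope

### The job

An orange bead lies loose in the green dished plate on the inspection stand: turn the blue clamp knob clockwise to its stop so that the yellow jaw draws back off the plate, then lift the plate straight up off its stage and turn it a quarter turn anticlockwise (seen from above), so that its white mark faces the side-looking microscope. Keep the plate level and the bead in the middle of the dish all the while, without touching the bead, and leave everything else on the bench where it is. Finish while still holding the plate: still and level, straight above its stage, the bead at the height of the lens, the white mark pointing at the lens.

Things in the scene. Friction and masses are not known exactly. Their poses are not given: they have to be found in the camera images.
- clamp (a joint): turn of the blue clamp knob in rad: 0 = jaw closed over the plate, 1.4 = end stop, jaw fully back; it grows as the knob turns clockwise seen from above. It turns against light friction (0.04 N m), drives the jaw and stays where it is left.
- clamp_grip (a point): point on the vertical axis of the blue clamp knob, in its upright grip bar, 7 mm below the bar's top. The bar is 42 mm long, 14 mm thick and 32 mm high on a round disc of 44 mm dia; it runs along this point's x axis, which turns with the knob, so the fingers close along y. This point is 23 mm above the disc. The knob sits on a grey block 70 x 70 mm, 117 mm from the stage's centre on the stage's +y side.
- jaw_tip (a point): middle of the front edge of the yellow sliding jaw (24 mm wide, 5 mm thick), which reaches 6 mm over the plate's +y edge (2.5 mm above it) and so keeps it from being lifted; the knob's 1.4 rad draw it straight back 20 mm, 14 mm clear of the plate.
- stage (a point): centre of the top of the black stage column (40 x 40 mm, 48 mm tall above the stand's 12 mm base plate) that the plate rests on, loose. Axes are the stand's: z up, the clamp lies to +y, the microscope to -y. The fixed stand's base plate is 150 mm (x) by 410 mm (y).
- plate_center (a point): centre (half-way up) of the loose green square plate, 60 x 60 x 14 mm, about 90 g, flat upright sides, with a shallow round dish of 46 mm dia and 4.6 mm depth in its top (curvature radius 60 mm). It overhangs the column by 10 mm on all sides. z is up; its x axis points to the white mark. At the start the mark points to about the stage's -x. Its sides towards the stage's +x and -x (the mark's side and the opposite one) are open to the fingers, gripped from above 60 mm apart.
- mark (a point): the white mark: a stripe 18 mm long on the top and side of one edge of the plate; this point is at the upper edge of the plate, 30 mm from its centre along the plate's x, 7 mm above plate_center
- bead_center (a point): centre of the loose orange glass bead, 22 mm dia, 14 g, lying in the dish; it rolls freely, and rests 13 mm above plate_center and on its axis when centred in the level plate
- lens (a point): middle of the front lens of the side-looking microscope (horizontal white tube 40 mm dia with a black 30 mm nose, clamped to the stand's post, fixed). It looks along +y of its axes, level, at the point straight above the stage's centre, 132 mm in front of the lens; its height differs from start to start.
- vial: bystander: small brown jar, 22 dia x 45 mm, standing on the stand's base plate; origin at its underside
- forceps: bystander: steel forceps 115 mm long lying on the stand's base plate
- slide_box: bystander: blue slide box 97 x 77 x 34 mm; origin at its underside
- petri: bystander: clear shallow dish, 90 dia x 16 mm; origin at its underside
- bottle: bystander: brown bottle 40 dia x 85 mm, black cap; origin at its underside
- jar: bystander: green jar 60 dia x 80 mm, white cap; origin at its underside
- loupe: bystander: black hand magnifier lying flat, 150 x 64 x 12 mm

How it is judged:
On the way, in this order (a step that is already met when the one before it is completed fails the run):
1. the clamp knob is turned to its stop and the jaw is off the plate (value of joint clamp above 1.2 rad), for 0.2 s.
2. the plate is lifted clear of its stage in the gripper before it is turned, level, bead centred (z of plate_center in the frame of stage above 0.027 m and x of lens in the frame of plate_center below 0.07 m and angle between plate_center's own z axis and vertical below 0.1 rad and horizontal distance between bead_center and plate_center below 0.01 m and contact force between the fingers and plate above 1 N and contact force between plate and stand below 0.05 N and contact force between plate and scope below 0.05 N), for 0.2 s.
At the end, for the whole second after the job is handed in: Plate still gripped (1 N or more), touching neither stand nor microscope, at rest, level within 0.1 rad, within 25 mm of the stage's axis; mark at the lens within 0.15 rad; bead within 7 mm of the dish's middle and 15 mm of lens height; knob over 1.2 rad (value of joint clamp above 1.2 rad and horizontal distance between bead_center and plate_center below 0.007 m and angle between plate_center's own z axis and vertical below 0.1 rad and distance between bead_center and plate_center below 0.018 m and contact force between plate and stand below 0.05 N and contact force between plate and scope below 0.05 N and contact force between the fingers and plate above 1 N and horizontal distance between plate_center and stage below 0.025 m and x of lens in the frame of plate_center above 0.1 m and angle between the x axis of plate_center and the y axis of lens, either way round below 0.15 rad and z of bead_center in the frame of lens between -0.015 and 0.015 m and linear speed of plate below 0.02 m/s and angular speed of plate below 0.1 rad/s and linear speed of bead below 0.03 m/s); the arm keeps its last pose, push and grip.
It fails at once if the plate is turned the wrong way, its mark away from the lens (x of lens in the frame of plate_center below -0.08 m).
It fails at once if the bead rolls far from the middle of the dish (over 14 mm) (horizontal distance between bead_center and plate_center above 0.014 m).
It fails at once if the bead is touched by the robot (contact force between any of the fingers, the arm and bead above 0.2 N).
It fails at once if the plate is tipped by more than about 11 degrees (angle between plate_center's own z axis and vertical above 0.2 rad).
It fails at once if a bystander is displaced (distance of any of vial, forceps, slide_box, petri, bottle, jar, loupe from where it was at the start of the episode above 0.02 m).
It also fails if it takes over 53 s, if anything falls off the work surface, if the arm or the gripper's body presses on something with over 40 N, if the wrist force passes 120 N, or if a joint passes its speed limit or range.

### The arm

A 6-joint arm with a two-finger parallel gripper is mounted at the origin on the work surface. World frame = base frame: x ahead of the robot, y to its left, z up, the work surface at z = 0. Lengths are in m, angles in rad, forces in N, time in s.
With the tool pointing down it reaches from about 0.3 to 0.775 m from the base axis. Payload 14.6 kg.
Tool frame: the origin (TCP) lies at the very end of the fingers, on their centre line; the grasp point (between the pads) lies 19 mm behind it; y points along the fingers, x is the direction in which the jaws open and shut, and the axes are right-handed (so a half turn about y gives the same grasp; the last joint's range is limited). The gripper opens to 94 mm and grips with 3 to 60 N. Pads are 16 mm wide; open, the fingers measure 119 mm over their backs; the gripper's body (75 mm by 177 mm) begins 78 mm behind the grasp point.
Start: joints at [-1.23, 0.3, 1.521, -0, 1.321, -0.067], TCP at [0.218, -0.505, 0.205] pointing down, gripper open.
Joint ranges: [-3.03, 3.03], [-0.79, 2.21], [0.23, 2.52], [-1.04, 4.18], [0, 3.07], [-2.55, 2.55]. Speed limits (rad/s): [2.22, 2.22, 2.57, 3.14, 3.14, 3.14].

### API

Orientations are given as a rotation vector (axis times angle).
In Python, from station import manip gives the robot as it stands. The module is installed in compiled form; this text tells all that it offers.
- The arm moves only by the tool step_arm, never from a script. Its argument "commands" is a list of rows, each a list of 3 entries, a list of its own where there are three numbers: the shift along the tool's x, y, z in cm, then the turn about the tool's y in rad, then the finger opening in cm, from 0 to 9.4. In form: [[[x, y, z], turn, grip], ...]. A call has 1 to 12 rows; each row shifts and turns the commanded pose from where the row before left it, along the tool's axes as they then stand; what a row does not reach is not made up. A row lasts 1/10 s, in which the tool goes at most 50 mm and 8.59 degrees, less where a joint would pass 70% of its speed; a pose out of reach is approached as far as the arm can. A call with a gripper value outside its range is refused whole. The fingers move at their own pace and stop on an object; the grip force is fixed at half the most. Time passes only in rows, so rows that do not move let the fingers close. It gives the time, the measured TCP pose, the force and the opening at its end, in the units of the state.
- manip.state(): the state, without advancing time (a new reading comes with each control period).
- manip.camera(name): name is "scene" or "top" or "wrist"; returns a dict with "pixels" (400x640x3 uint8, red, green, blue), "mtx" (3x3 intrinsics, pixels), "k1" (the pictures are not rectified: a ray, as slopes to the right and down, at radius r is drawn at 1 + k1 r^2 times it, then the intrinsics apply), "origin" and "attitude" of the camera in the world; the wrist camera has in their place "hand_eye" (4x4, takes a point from camera to tool coordinates, whose origin is the TCP and whose axes are the tool frame's). Camera axes: x right, y up, looking along -z (the intrinsics and any distortion apply to the point x, -y, -z); pixel columns grow to the right and rows downward; lengths in m; the calibration is good to about 2 mm. A picture is of the moment at which its call begins: read the wrist's pose just before it. There is no depth.
- manip.hand_in(): hands the job in, once; it reports no verdict.
The state is a dict: "time": time; "joints": joint angles; "qvel": joint speeds; "joint_torque": joint torques, N m; "tcp_pos": TCP position; "eef_rot": TCP orientation; "force": force on the tool from outside, world axes, zero at the start; "moment": the same for the moment, N m; "gripper_width": opening from 0.0 (shut) to 1.0 (fully open).
Only numpy, scipy, OpenCV 4.12 (cv2) and the standard library are available. Lean on these libraries where they do the work, as an engineer would, in place of code of your own. Each camera call takes 0.05 s, during which the arm holds its last target. There are 200 camera calls.

## Working session

There is one attempt and no reset: what is moved stays moved. The work goes in short steps, Python scripts to look and compute and a tool call to move; the robot and the scene stay as the last step left them, time stands still between calls to the robot, and variables do not carry over. Pictures are saved under pics/ and viewed, about 8 in all and at most 12, crops included, and the job is handed in when it is done.

Besides the shell and the picture viewer there is one more tool, called after "Request:" as name([rows], argument=value, ...), one row to a line, values as JSON. step_arm: Moves the arm, as the interface text tells. Its arguments: {"type":"object","properties":{"commands":{"type":"array","items":{"type":"array"}}},"required":["commands"]}

```bash
mkdir -p pics
cat > h.py <<'E'
import numpy as np,cv2
from scipy.spatial.transform import Rotation as R
from station import manip
def cam(n):
    s=manip.state(); c=manip.camera(n); c['s']=s
    if 'hand_eye' in c:
        T=np.eye(4);T[:3,:3]=R.from_rotvec(s['eef_rot']).as_matrix();T[:3,3]=s['tcp_pos']
        M=T@np.array(c['hand_eye']);c['o']=M[:3,3];c['A']=M[:3,:3]
    else:
        c['o']=np.array(c['origin']);a=np.array(c['attitude'])
        c['A']=a if a.shape==(3,3) else R.from_rotvec(a).as_matrix()
    return c
def save(c,f): cv2.imwrite('pics/'+f,cv2.cvtColor(c['pixels'],cv2.COLOR_RGB2BGR))
def ray(c,u,v):
    m=np.array(c['mtx']);d=np.array([(u-m[0,2])/m[0,0],(v-m[1,2])/m[1,1]]);p=d.copy()
    for _ in range(20): p=d/(1+c['k1']*(p@p))
    return c['A']@np.array([p[0],-p[1],-1])
def onz(c,u,v,z):
    r=ray(c,u,v);return c['o']+r*(z-c['o'][2])/r[2]
def proj(c,P):
    q=c['A'].T@(np.array(P)-c['o']);p=np.array([q[0],-q[1]])/-q[2];p=p*(1+c['k1']*(p@p))
    m=np.array(c['mtx']);return m[0,0]*p[0]+m[0,2],m[1,1]*p[1]+m[1,2]
def tri(cs,uvs):
    A=np.zeros((3,3));b=np.zeros(3)
    for c,(u,v) in zip(cs,uvs):
        r=ray(c,u,v);r/=np.linalg.norm(r);Q=np.eye(3)-np.outer(r,r);A+=Q;b+=Q@c['o']
    return np.linalg.solve(A,b)
E
python3 - <<'E'
from h import *
print(manip.state())
for n in('scene','top'):
    c=cam(n);save(c,n+'.png');print(n,c['o'],c['A'].round(3).tolist(),c['mtx'],c['k1'])
c=cam('wrist');save(c,'w.png');print(c['hand_eye'])
E
```

```text
{'time': 0.0, 'joints': array([-1.22961623e+00,  3.00457982e-01,  1.52161259e+00,  8.07708191e-06,
        1.32070229e+00, -6.66105830e-02]), 'qvel': array([-1.61769214e-03,  1.36389133e-03,  9.46033135e-04, -5.86627254e-04,
       -5.11183167e-05,  8.88319621e-04]), 'joint_torque': array([-9.79356191e-04, -5.31814027e+01, -3.52740026e+01,  7.07681291e-02,
        2.44451640e-02, -1.17370096e-04]), 'tcp_pos': array([ 0.21802131, -0.50464089,  0.2048802 ]), 'eef_rot': array([-1.37422535,  0.9044644 , -0.90292419]), 'force': array([-0.94372677,  1.00250098,  0.49482282]), 'moment': array([-0.03323428, -0.02681156,  0.0172334 ]), 'gripper_width': 1.0038839166988935}
scene [1.13964928 0.39846073 1.12786319] [[-0.611, -0.652, 0.449], [0.792, -0.514, 0.33], [0.016, 0.557, 0.83]] [[424.52516558   0.         317.21480982]
 [  0.         424.52516558 195.68787211]
 [  0.           0.           1.        ]] -0.11050175355458444
top [ 0.34448045 -0.00831347  1.38204713] [[0.012, 0.982, -0.186], [-1.0, 0.015, 0.012], [0.015, 0.186, 0.982]] [[502.49238454   0.         327.7490136 ]
 [  0.         502.49238454 201.35966071]
 [  0.           0.           1.        ]] 0.020193808999361056
[[ 9.99999972e-01  1.50046828e-04  1.82925998e-04  3.58917657e-04]
 [ 1.39525788e-04  2.50404639e-01 -9.68141259e-01 -1.79116431e-01]
 [-1.91072043e-04  9.68141257e-01  2.50404611e-01  7.37721596e-02]
 [ 0.00000000e+00  0.00000000e+00  0.00000000e+00  1.00000000e+00]]
```

View pics/scene.png

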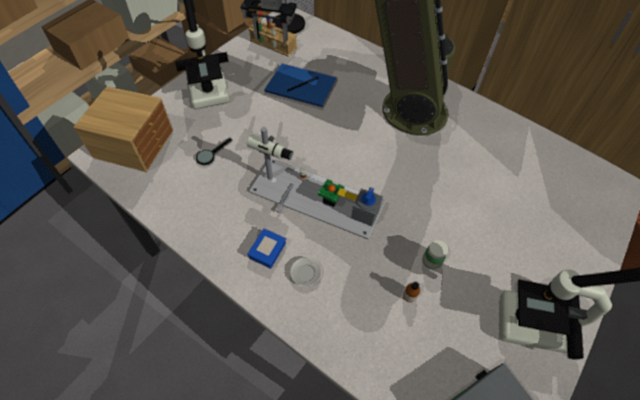

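View pics/top.png

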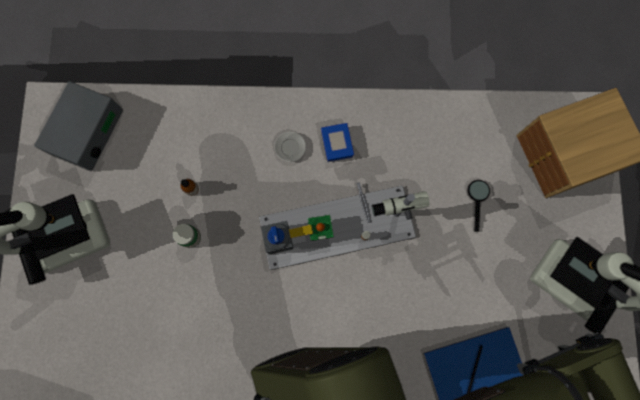

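The top view shows the knob at about (277,235), the plate and bead at (319,228), and the scope nose at (378,208). The clamp is to world +y and the mark faces the robot.

```bash
cat >> h.py <<'E'
RG=dict(blue=((100,150,50),(130,255,255)),green=((50,120,30),(80,255,255)),orange=((4,170,90),(17,255,255)),yellow=((19,150,80),(33,255,255)))
def blob(c,col,box=None,mn=8):
    h=cv2.cvtColor(c['pixels'],cv2.COLOR_RGB2HSV);m=cv2.inRange(h,*RG[col])
    if box:
        k=np.zeros_like(m);k[box[1]:box[3],box[0]:box[2]]=255;m&=k
    n,l,st,ce=cv2.connectedComponentsWithStats(m)
    return m,sorted([(int(st[i,4]),*ce[i].round(1),*st[i,:4].tolist()) for i in range(1,n) if st[i,4]>=mn],reverse=True)[:3]
E
python3 - <<'E'
from h import *
B=dict(scene=(300,160,400,230),top=(255,205,345,255))
cs={n:cam(n) for n in B};uv={}
for col in RG:
    for n in B:
        b=blob(cs[n],col,B[n])[1];print(col,n,b[:2]);uv[col,n]=b[0][1:3] if b else None
    if uv[col,'top'] and uv[col,'scene']:
        print(col,tri([cs['scene'],cs['top']],[uv[col,'scene'],uv[col,'top']]).round(4))
print('bead@.08',onz(cs['top'],*uv['orange','top'],.08),onz(cs['scene'],*uv['orange','scene'],.08))
print(R.from_rotvec(manip.state()['eef_rot']).as_matrix().round(3))
a=cs['scene']['pixels'][125:245,235:395];b=cs['top']['pixels'][180:275,250:430]
cv2.imwrite('pics/c.png',cv2.cvtColor(np.vstack([cv2.resize(a,(400,300),interpolation=2),cv2.resize(b,(400,211),interpolation=2)]),4))
for p in [(263,217),(400,190),(416,239),(274,265)]: print(p,onz(cs['top'],*p,.012).round(3))
E
```

```text
blue scene [(155, np.float64(368.3), np.float64(197.9), 361, 189, 15, 17)]
blue top [(197, np.float64(275.3), np.float64(234.9), 268, 227, 16, 17)]
blue [0.4979 0.1102 0.1   ]
green scene [(243, np.float64(329.2), np.float64(192.0), 318, 180, 25, 23)]
green top [(342, np.float64(320.9), np.float64(227.0), 309, 216, 24, 24)]
green [ 0.5265 -0.0073  0.0565]
orange scene [(35, np.float64(331.6), np.float64(187.8), 329, 185, 6, 7)]
orange top [(28, np.float64(319.0), np.float64(226.5), 317, 224, 5, 6)]
orange [ 0.5241 -0.0019  0.0813]
yellow scene [(123, np.float64(346.5), np.float64(194.2), 337, 188, 20, 13)]
yellow top [(87, np.float64(306.5), np.float64(229.5), 301, 225, 11, 10)]
yellow [0.5135 0.0375 0.073 ]
bead@.08 [ 0.52446069 -0.00226929  0.08      ] [ 0.52312018 -0.00191674  0.08      ]
[[ 0.397 -0.     0.918]
 [-0.918  0.     0.397]
 [-0.    -1.     0.   ]]
(263, 217) [0.558 0.153 0.012]
(400, 190) [ 0.64  -0.226  0.012]
(416, 239) [ 0.503 -0.268  0.012]
(274, 265) [0.427 0.118 0.012]
```

View pics/c.png

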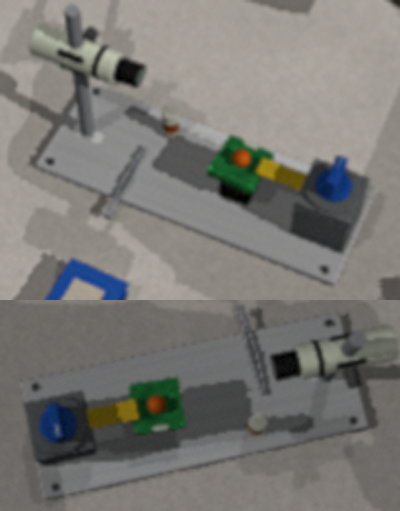

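Request:
step_arm([
  [[-3.3,-1,2.5],0,9.4],
  [[-3.3,-1,2.5],0,9.4],
  [[-3.3,-1,2.5],0,9.4],
  [[-3.3,-1,2.5],0,9.4],
  [[-3.3,-1,2.5],0,9.4],
  [[-3.3,-1,2.5],0,9.4],
  [[-3.3,-1,2.5],0,9.4],
  [[-3.3,-1,2.5],0,9.4],
  [[-3.3,-1,2.5],0,9.4],
  [[-3.3,-1,2.5],0,9.4],
])

```text
time: 1.25
tcp_pos: [0.3166, -0.1012, 0.306]
eef_rot: [-1.375, 0.904, -0.905]
force: [0.3, -0.8, -0.4]
gripper_width: 1.001
```

Request:
step_arm([
  [[0,0,0],-0.136,9.4],
  [[0,0,0],-0.136,9.4],
  [[0,0,0],-0.136,9.4],
  [[0,0,0],-0.136,9.4],
  [[0,0,0],-0.136,9.4],
  [[0,0,0],-0.136,9.4],
  [[0,0,0],-0.136,9.4],
  [[0,0,0],-0.136,9.4],
  [[0,0,0],-0.136,9.4],
  [[0,0,0],-0.136,9.4],
])

```text
time: 2.25
tcp_pos: [0.3167, -0.1028, 0.3055]
eef_rot: [-1.565, -0.159, 0.159]
force: [0.6, 0.3, -0.1]
gripper_width: 0.998
```

Request:
step_arm([
  [[3.6,0.6,2.0],0,9.4],
  [[3.6,0.6,2.0],0,9.4],
  [[3.6,0.6,2.0],0,9.4],
  [[3.6,0.6,2.0],0,9.4],
  [[3.6,0.6,2.0],0,9.4],
  [[3.6,0.6,2.0],0,9.4],
  [[0,0,0],0,9.4],
  [[0,0,0],0,9.4],
])

```text
time: 3.05
tcp_pos: [0.505, 0.0574, 0.2688]
eef_rot: [-1.565, -0.154, 0.157]
force: [0.4, -0.4, 0.2]
gripper_width: 1.002
```

Run:
```python
from h import *
c=cam('wrist');save(c,'w1.png');print(c['s']['tcp_pos'],c['o'],c['A'].round(3).tolist(),c['mtx'])
for k in RG: print(k,blob(c,k,mn=60)[1])
```

```text
[0.50496363 0.05740493 0.26880335] [0.49156182 0.12906357 0.44792856] [[0.98, -0.19, -0.05], [0.197, 0.949, 0.247], [0.0, -0.252, 0.968]] [[308.98011401   0.         320.58999283]
 [  0.         308.98011401 196.44439172]
 [  0.           0.           1.        ]]
blue [(77, np.float64(484.6), np.float64(292.0), 477, 289, 14, 8)]
green []
orange []
yellow []
```

View pics/w1.png

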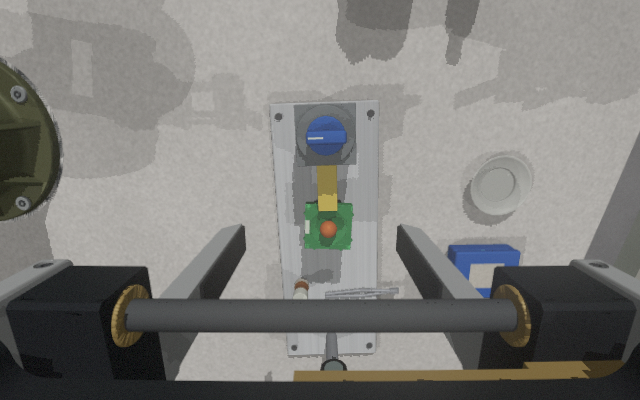

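The wrist view shows the knob bar at (326,137), lying along the stand's x, with the jaw over the plate at (327,202). The plate is at (328,226) and the bead at (328,229), with the mark on the left at (307,227).

Run:
```python
from h import *
c=cam('wrist');h=cv2.cvtColor(c['pixels'],cv2.COLOR_RGB2HSV)
for u,v in[(326,137),(315,125),(326,150),(315,240),(328,229),(327,202),(327,180),(307,227),(345,215)]: print((u,v),h[v,u])
Y=(0.,)
m,b=blob(c,'orange',(300,190,360,260),4);print(b)
# plate outline in top plane z=.074 by a loose green mask
g=cv2.inRange(h,(50,90,20),(85,255,255));g[:190]=0;g[260:]=0
ys,xs=np.nonzero(g[:,290:370]);print(len(xs));r=cv2.minAreaRect(np.c_[xs+290,ys].astype(np.float32));print(r)
bl=cv2.inRange(h,(95,120,20),(130,255,255));bl[:100]=0;bl[165:]=0;bl[:,:290]=0;bl[:,360:]=0
ys,xs=np.nonzero(bl);print(len(xs),xs.mean(),ys.mean(),xs.min(),xs.max(),ys.min(),ys.max())
s=c['pixels'][95:265,270:390];cv2.imwrite('pics/w2.png',cv2.cvtColor(cv2.resize(s,(420,595),interpolation=cv2.INTER_CUBIC),4))
```

```text
(326, 137) [111 144 154]
(315, 125) [111 134 145]
(326, 150) [111 124 117]
(315, 240) [ 66 100 125]
(328, 229) [ 12 150 185]
(327, 202) [ 24 134 181]
(327, 180) [ 24 127 139]
(307, 227) [ 41  15 189]
(345, 215) [ 65  99 126]
[]
1252
((328.02581787109375, 225.32794189453125), (47.1190071105957, 46.3887825012207), 2.2025983333587646)
1071 326.29038281979456 134.00560224089637 307 345 116 154
```

View pics/w2.png

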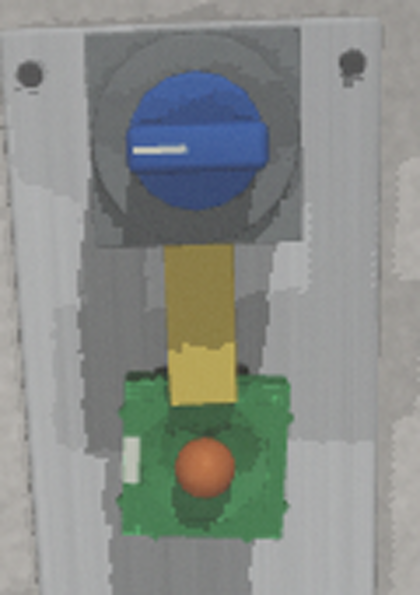

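Run:
```python
from h import *
c=cam('wrist')
P=lambda x,y:(270+x/3.5,95+y/3.5)
for z in(.1,.12): print(z,onz(c,*P(197.5,146),z).round(4))
d=onz(c,*P(267,145),.12)-onz(c,*P(128,147),.12);print('bar yaw,len',np.arctan2(d[1],d[0]),np.hypot(*d[:2]))
b=onz(c,*P(204.5,467),.08);print('bead',b)
q=[onz(c,*P(*p),.074) for p in((127,373),(290,378),(284,539),(122,533))];print('plate',np.mean(q,0),[ (a.round(4)).tolist() for a in q])
for a,bb in((0,1),(3,2)): print(np.arctan2(*(q[bb]-q[a])[1::-1]))
e=onz(c,*P(43,590),.012)-onz(c,*P(5,30),.012);print('edge dir -y yaw',np.arctan2(-e[1],-e[0])-np.pi/2)
e=onz(c,*P(376,590),.012)-onz(c,*P(379,20),.012);print(np.arctan2(-e[1],-e[0])-np.pi/2)
k=onz(c,*P(197.5,146),.12);print('axis yaw',np.arctan2(k[1]-b[1],k[0]-b[0])-np.pi/2,np.hypot(*(k-b)[:2]))
# lens: nose (dark) triangulation candidates
s=cam('scene')
im=np.hstack([cv2.resize(s['pixels'][125:175,245:305],(480,400),interpolation=2)]);cv2.imwrite('pics/l.png',cv2.cvtColor(im,4))
```

```text
0.1 [0.5025 0.1079 0.1   ]
0.12 [0.5018 0.109  0.12  ]
bar yaw,len 0.21053833903680128 0.04163350069098065
bead [ 0.52851404 -0.00498528  0.08      ]
plate [ 0.52882961 -0.00338668  0.074     ] [[0.4945, 0.0226, 0.074], [0.5525, 0.0322, 0.074], [0.5642, -0.0295, 0.074], [0.5041, -0.0389, 0.074]]
0.16385193374849574
0.1551132216291549
edge dir -y yaw 0.22727732828035752
0.23764121408242334
axis yaw 0.2297942109287403 0.1170978306577263
```

View pics/l.png

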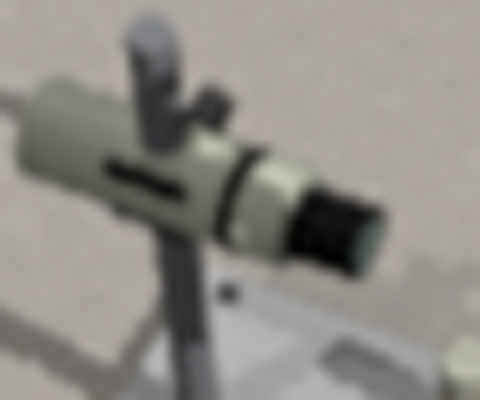

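Run:
```python
from h import *
s=cam('scene');t=cam('top')
L=(.5588,-.133)
for z in(.13,.15,.17,.19,.21,.23): print(z,np.round(proj(s,(*L,z)),1),np.round(proj(t,(*L,z)),1))
print(tri([s,t],[(291.3,155),(373,208)]))
for (u,v) in[(291.3,155)]:
    r=ray(s,u,v); # closest approach to vertical line
    h=r[:2];k=((np.array(L)-s['o'][:2])@h)/(h@h);P=s['o']+k*r;print(P)
```

```text
0.13 [289.9 163.6] [370.8 211.1]
0.15 [289.7 159.4] [371.6 209.7]
0.17 [289.4 155.1] [372.5 208.3]
0.19 [289.1 150.6] [373.3 206.9]
0.21 [288.9 146.1] [374.2 205.4]
0.23 [288.6 141.4] [375.1 203.9]
[ 0.55759212 -0.13114914  0.17171653]
[ 0.55511475 -0.12891533  0.16979804]
```

Request:
step_arm([
  [[0,0,0.8],-0.14,5],
  [[0,0,0.8],-0.14,5],
  [[0,0,0.8],-0.14,5],
  [[0,0,0.8],-0.14,5],
  [[0,0,0.8],-0.14,5],
  [[0,0,0],-0.14,5],
  [[0,0,0],-0.14,5],
  [[0,0,0],-0.14,5],
  [[0,0,0],-0.14,5],
  [[0,0,0],-0.14,5],
  [[0,0,0],-0.17,5],
  [[0,0,0],0,5],
])

```text
time: 4.55
tcp_pos: [0.4869, 0.0917, 0.2698]
eef_rot: [-1.12, -1.34, 1.339]
force: [-0.3, 0.2, 0.3]
gripper_width: 0.528
```

Run:
```python
from h import *
c=cam('wrist');save(c,'w3.png');print(c['s']['tcp_pos'],c['s']['joints'],R.from_rotvec(c['s']['eef_rot']).as_matrix().round(3).tolist())
print('expected knob',proj(c,(.502,.109,.12)),proj(c,(.502,.109,.10)))
```

```text
[0.48692446 0.09166401 0.26979583] [ 1.12136325e-01  1.32750085e-01  1.57414230e+00  2.75967837e-06
  1.43409676e+00 -1.63688174e+00] [[-0.177, 0.001, -0.984], [0.984, 0.0, -0.177], [-0.0, -1.0, -0.001]]
expected knob (np.float64(333.65379099202323), np.float64(199.76531084701185)) (np.float64(332.9432985547935), np.float64(195.21837794808778))
```

View pics/w3.png

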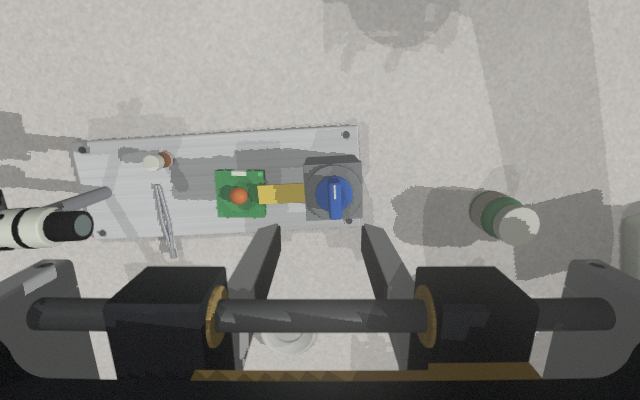

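The bar is now at about (335,198), close to the predicted spot, and the scope nose front is at (84,225). Next I'll triangulate both.

Run:
```python
from h import *
c=cam('wrist');p=dict(c);p['o']=np.array([.49156182,.12906357,.44792856]);p['A']=np.array([[0.98,-.19,-.05],[.197,.949,.247],[0,-.252,.968]])
h=cv2.cvtColor(c['pixels'],cv2.COLOR_RGB2HSV)
bl=cv2.inRange(h,(100,110,20),(125,255,255));bl[:160]=0;bl[235:]=0;bl[:,:300]=0;bl[:,370:]=0
ys,xs=np.nonzero(bl);print(xs.min(),xs.max(),ys.min(),ys.max())
col=c['pixels'][195,310:360,2];print(col.tolist())
print(c['pixels'][170:228,338,2].tolist())
print('bar',tri([p,c],[(326.4,136.7),(335.3,198)]))
s=cam('scene');print('lens',tri([s,c],[(291.3,155),(84,225)]))
print('bead',tri([p,c],[(328.4,228.4),(239.5,196.5)]))
```

```text
316 352 176 218
[97, 97, 97, 99, 100, 109, 125, 128, 128, 129, 128, 129, 127, 130, 130, 130, 129, 130, 104, 127, 148, 164, 163, 165, 190, 193, 171, 171, 172, 173, 178, 145, 141, 141, 140, 158, 169, 170, 168, 168, 171, 175, 143, 127, 128, 127, 126, 128, 126, 128]
[122, 123, 119, 122, 122, 121, 111, 138, 141, 119, 117, 100, 120, 153, 163, 171, 170, 172, 170, 170, 171, 171, 170, 170, 172, 172, 171, 170, 170, 173, 173, 172, 171, 171, 171, 170, 173, 172, 172, 172, 171, 172, 172, 172, 171, 172, 171, 173, 156, 145, 174, 173, 173, 169, 170, 170, 169, 159]
bar [0.50147919 0.11020047 0.11521543]
lens [ 0.55524926 -0.12886961  0.17010372]
bead [ 0.52799005 -0.00261893  0.08231938]
```

Request:
step_arm([
  [[1.5,0,-1.75],-0.04,4],
  [[0,3,0],0,4],
  [[0,3,0],0,4],
  [[0,3,0],0,4],
  [[0,3,0],0,4],
  [[0,2,0],0,4],
  [[0,2,0],0,4],
  [[0,1.3,0],0,4],
  [[0,0,0],0,4],
  [[0,0,0],0,4],
])

```text
time: 5.7
tcp_pos: [0.5017, 0.1098, 0.0994]
eef_rot: [-1.101, -1.365, 1.364]
force: [-17.7, -2.2, 35.9]
gripper_width: 0.426
```

Run:
```python
from h import *
c=cam('wrist');save(c,'w4.png');print(c['s']['tcp_pos'],c['s']['force'])
for z in (.11,.115,.12): print('expected bar',proj(c,(.5015,.1095,z)))
```

```text
[0.50174351 0.10981998 0.09939544] [-17.72098971  -2.22365246  35.87798424]
expected bar (np.float64(320.40659223627716), np.float64(242.31956434238222))
expected bar (np.float64(320.405077590952), np.float64(245.80435943777093))
expected bar (np.float64(320.40347895830354), np.float64(249.4845931823429))
```

View pics/w4.png

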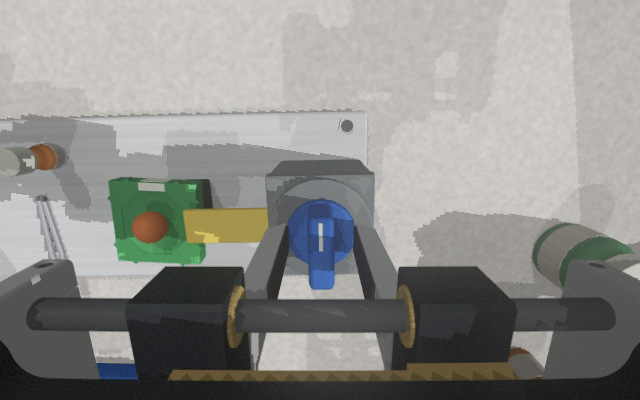

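Request:
step_arm([
  [[0,-0.6,0],0,4],
  [[0,0,0],0,4],
  [[0,0,0],0,4],
])

```text
time: 6.05
tcp_pos: [0.5018, 0.1098, 0.1024]
eef_rot: [-1.1, -1.366, 1.366]
force: [0.3, -0.1, 0.4]
gripper_width: 0.428
```

Run:
```python
from h import *
c=cam('wrist');print(c['s']['tcp_pos'],c['s']['force'])
print(c['pixels'][190:295:3,312,2].tolist());print(c['pixels'][190:295:3,328,2].tolist())
for e in (-.021,.021):
  for z in (.12,.125,.13): print(e,z,proj(c,(.5015+e*np.cos(.22),.1095+e*np.sin(.22),z)))
```

```text
[0.50177773 0.10981438 0.10242498] [ 0.26073959 -0.1273702   0.36423017]
[127, 125, 122, 105, 119, 104, 107, 106, 107, 135, 150, 154, 151, 151, 120, 121, 117, 119, 119, 120, 134, 135, 131, 132, 131, 132, 154, 155, 154, 152, 150, 151, 151, 175, 178]
[129, 127, 126, 112, 143, 114, 115, 106, 106, 144, 161, 168, 167, 167, 169, 133, 134, 134, 135, 134, 135, 135, 131, 134, 135, 135, 142, 181, 181, 182, 182, 183, 158, 174, 171]
-0.021 0.12 (np.float64(320.2290158622935), np.float64(211.71528892222346))
-0.021 0.125 (np.float64(320.2230767742395), np.float64(214.55681766107205))
-0.021 0.13 (np.float64(320.21677944166987), np.float64(217.57036161444353))
0.021 0.12 (np.float64(320.62489530141056), np.float64(280.4288066910108))
0.021 0.125 (np.float64(320.63023127367484), np.float64(284.975945555287))
0.021 0.13 (np.float64(320.6358678569915), np.float64(289.77870607067825))
```

Request:
step_arm([
  [[0,-0.1,0],0,0.5],
  [[0,0,0],0,0.5],
  [[0,0,0],0,0.5],
  [[0,0,0],0,0.5],
  [[0,0,0],0,0.5],
  [[0,0,0],0,0.5],
])

```text
time: 6.7
tcp_pos: [0.5016, 0.1099, 0.1033]
eef_rot: [-1.099, -1.366, 1.367]
force: [0.5, 1.2, -0.4]
gripper_width: 0.146
```

Request:
step_arm([
  [[0,0,0],0.114,0.5],
  [[0,0,0],0.114,0.5],
  [[0,0,0],0.114,0.5],
  [[0,0,0],0.114,0.5],
  [[0,0,0],0.114,0.5],
  [[0,0,0],0.114,0.5],
  [[0,0,0],0.114,0.5],
  [[0,0,0],0.114,0.5],
  [[0,0,0],0.114,0.5],
  [[0,0,0],0.114,0.5],
  [[0,0,0],0.114,0.5],
  [[0,0,0],0.114,0.5],
])

```text
time: 7.9
tcp_pos: [0.5007, 0.108, 0.1033]
eef_rot: [-1.549, -0.322, 0.328]
force: [-9.2, -14.6, 6.1]
gripper_width: 0.147
```

Request:
step_arm([
  [[0,0,0],0.02,0.5],
  [[0,0,0],0,0.5],
  [[0,0,0],0,0.5],
])

```text
time: 8.2
tcp_pos: [0.5006, 0.108, 0.1033]
eef_rot: [-1.551, -0.31, 0.316]
force: [-8.8, -14.6, 6.1]
gripper_width: 0.146
```

Run:
```python
from h import *
c=cam('wrist');print(c['s']['tcp_pos'],c['s']['force'],c['s']['moment'],c['s']['gripper_width'])
print(R.from_rotvec(c['s']['eef_rot']).as_matrix().round(3).tolist())
```

```text
[0.50063811 0.10798758 0.1032933 ] [ -8.77246953 -14.58001326   6.10082788] [-2.9036156   1.53502423  0.05516943] 0.14570857709542825
[[0.921, -0.003, -0.388], [0.388, -0.003, 0.921], [-0.004, -1.0, -0.002]]
```

Request:
step_arm([
  [[0,0,0],0,5],
  [[0,0,0],0,5],
  [[0,0,0],0,5],
  [[0,-3,0],0,5],
  [[0,-4,0],0,7],
  [[0,-4,0],0.1,9.4],
  [[0,-3,0],0.1,9.4],
  [[0.5,0,-2.5],0,9.4],
  [[0,0,-3],0,9.4],
  [[0,0,-3],0,9.4],
  [[0,0,0],0,9.4],
  [[0,0,0],0,9.4],
])

```text
time: 9.45
tcp_pos: [0.5234, 0.0275, 0.2434]
eef_rot: [-1.565, -0.155, 0.156]
force: [-0.2, 0.2, 0.1]
gripper_width: 0.999
```

Run:
```python
from h import *
c=cam('wrist');s=c['s'];M=R.from_rotvec(s['eef_rot']).as_matrix();print(s['tcp_pos'],s['gripper_width'],M.round(3).tolist())
u,v=proj(c,(.528,-.004,.074));print(u,v)
k=proj(c,(.5015,.1095,.13));print('knob',k)
x0,y0=int(u)-75,int(v)-160;x0=max(x0,0);y0=max(y0,0);a=c['pixels'][y0:y0+240,x0:x0+160];print(x0,y0)
cv2.imwrite('pics/w5.png',cv2.cvtColor(cv2.resize(a,None,fx=2.5,fy=2.5,interpolation=2),4))
```

```text
[0.5233743  0.02747919 0.24336803] 0.9994964203293362 [[0.98, -0.0, -0.197], [0.197, 0.0, 0.98], [-0.0, -1.0, 0.0]]
318.0426742858266 208.00835278357994
knob (np.float64(313.3548122295613), np.float64(102.81110863857847))
243 48
```

View pics/w5.png

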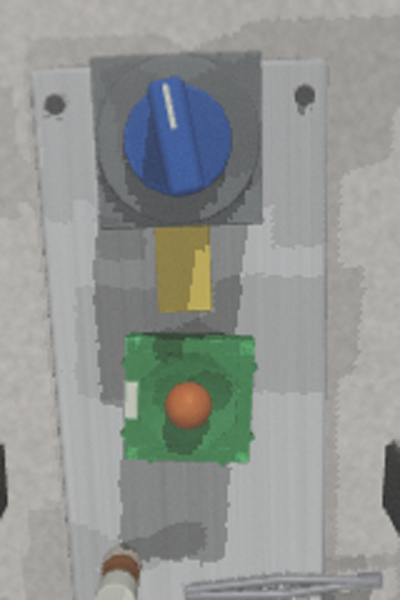

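The knob has turned (white line now along +y), and the jaw front at crop (185,310) is clear of the plate. The bead is centred at crop (188,404).

Run:
```python
from h import *
c=cam('wrist');s=c['s'];M=R.from_rotvec(s['eef_rot']).as_matrix()
P=lambda x,y:(243+x/2.5,48+y/2.5)
h=cv2.cvtColor(c['pixels'],cv2.COLOR_RGB2HSV);g=cv2.inRange(h,(50,80,20),(85,255,255));k=np.zeros_like(g);k[175:240,285:350]=255;g&=k
ys,xs=np.nonzero(g);q=np.array([onz(c,u,v,.074)[:2] for u,v in zip(xs,ys)])
r=cv2.minAreaRect((q*1000).astype(np.float32));print('rect',r)
q=[onz(c,*P(*p),.074) for p in((125,338),(256,337),(248,463),(124,461))];print('plate',np.mean(q,0))
for a,b in((0,1),(3,2),(3,0),(2,1)): d=q[b]-q[a];print(np.arctan2(d[1],d[0]),np.hypot(*d[:2]))
b=onz(c,*P(188,404),.08);print('bead',b);t=np.r_[b[:2],0.048]
print('delta tool cm',(M.T@(t-s['tcp_pos'])*100).round(2))
for a,bb in(((35,70),(70,590)),((328,60),(325,590)) ): d=onz(c,*P(*a),.012)-onz(c,*P(*bb),.012);print('edge',np.arctan2(d[1],d[0])-np.pi/2)
```

```text
rect ((527.8404541015625, -2.9571609497070312), (61.714412689208984, 62.60429763793945), 9.245978355407715)
plate [ 0.52835482 -0.00392118  0.074     ]
0.20618365760872231 0.060402605126616986
0.18090795394716816 0.059664682636906455
1.7390515549121228 0.06046452301549189
1.7277737036417866 0.06200399208937905
bead [ 0.5282098  -0.00354231  0.08      ]
delta tool cm [-0.14 19.54 -3.2 ]
edge 0.21911199176318474
edge 0.23610130916426542
```

Request:
step_arm([
  [[-0.1,2,-2.2],0.02,9.4],
  [[0,3,-1],0,9.4],
  [[0,3,0],0,9.4],
  [[0,3,0],0,9.4],
  [[0,3,0],0,9.4],
  [[0,2.5,0],0,9.4],
  [[0,1.8,0],0,9.4],
  [[0,1.2,0],0,9.4],
  [[0,0,0],0,9.4],
  [[0,0,0],0,9.4],
])

```text
time: 10.55
tcp_pos: [0.5289, -0.0038, 0.0492]
eef_rot: [-1.566, -0.142, 0.14]
force: [0.3, 0.6, -0.1]
gripper_width: 1.0
```

Run:
```python
from h import *
c=cam('wrist');s=c['s'];M=R.from_rotvec(s['eef_rot']).as_matrix()
print(s['tcp_pos'],s['force'],M.round(3).tolist())
print('off',(M.T@(np.array([.528,-.0038,.048])-s['tcp_pos'])*100).round(2))
save(c,'w6.png')
```

```text
[ 0.52890298 -0.00377379  0.04915827] [ 0.28765469  0.56235955 -0.09618809] [[0.984, 0.001, -0.179], [0.179, -0.0, 0.984], [0.001, -1.0, -0.0]]
off [-0.09  0.12  0.01]
```

View pics/w6.png

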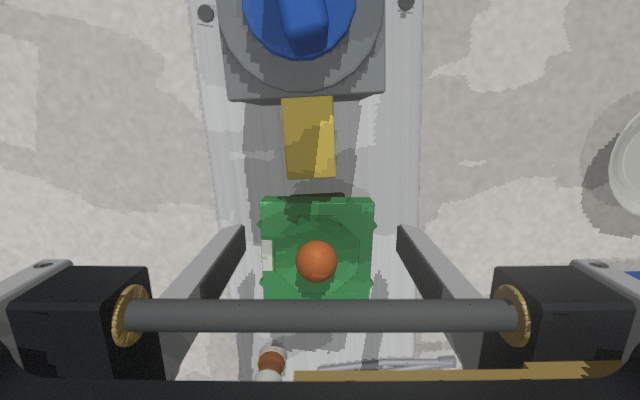

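The plate sits centred between the fingers, spanning columns 262–374. The bead is in the middle of the dish.

Request:
step_arm([
  [[-0.1,0.1,0],0,8],
  [[0,0,0],0,7],
  [[0,0,0],0,6.6],
  [[0,0,0],0,6.5],
  [[0,0,0],0,6.4],
  [[0,0,0],0,6.3],
  [[0,0,0],0,6.2],
  [[0,0,0],0,6.1],
  [[0,0,0],0,6.0],
  [[0,0,0],0,5.8],
  [[0,0,0],0,5.5],
  [[0,0,0],0,5],
])

```text
time: 11.8
tcp_pos: [0.5275, -0.0043, 0.0474]
eef_rot: [-1.566, -0.14, 0.141]
force: [-1.7, -0.9, 0.5]
gripper_width: 0.636
```

Request:
step_arm([
  [[0,0,0],0,5],
  [[0,0,0],0,5],
  [[0,0,0],0,5],
  [[0,-0.1,0],0,5],
  [[0,-0.2,0],0,5],
  [[0,-0.3,0],0,5],
  [[0,-0.4,0],0,5],
  [[0,-0.4,0],0,5],
  [[0,-0.3,0],0,5],
  [[0,-0.2,0],0,5],
  [[0,-0.1,0],0,5],
  [[0,0,0],0,5],
])

```text
time: 13.0
tcp_pos: [0.5276, -0.0043, 0.0675]
eef_rot: [-1.566, -0.141, 0.141]
force: [-0.3, -0.4, 0.4]
gripper_width: 0.635
```

Run:
```python
from h import *
c=cam('wrist');s=c['s'];M=R.from_rotvec(s['eef_rot']).as_matrix()
print(s['tcp_pos'],s['force'],s['gripper_width'],M.round(3).tolist());save(c,'w7.png')
```

```text
[ 0.52756616 -0.00428529  0.06752868] [-0.25153067 -0.42283077  0.39835631] 0.635213866333801 [[0.984, 0.0, -0.178], [0.178, -0.0, 0.984], [0.0, -1.0, -0.0]]
```

View pics/w7.png

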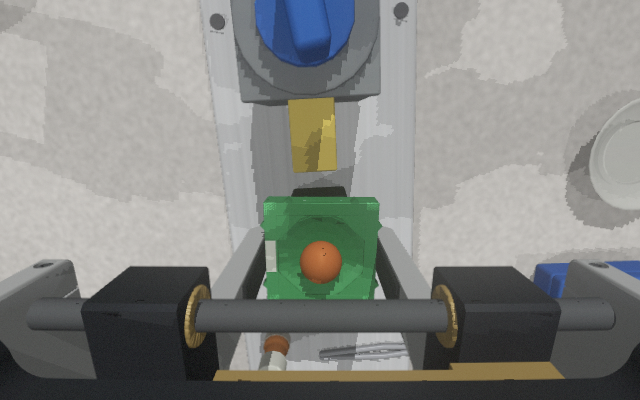

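The plate is lifted about 20 mm and level, with the bead still centred at (321,262). Next: raise it to lens height.

Request:
step_arm([
  [[0,-0.2,0],0,5],
  [[0,-0.4,0],0,5],
  [[0,-0.7,0],0,5],
  [[0,-0.9,0],0,5],
  [[0,-1,0],0,5],
  [[0,-1,0],0,5],
  [[0,-1,0],0,5],
  [[0,-0.8,0],0,5],
  [[0,-0.6,0],0,5],
  [[0,-0.3,0],0,5],
  [[0,-0.1,0],0,5],
  [[0,0,0],0,5],
])

```text
time: 14.25
tcp_pos: [0.5274, -0.0043, 0.1373]
eef_rot: [-1.566, -0.14, 0.141]
force: [-0.0, -0.3, -2.4]
gripper_width: 0.635
```

Request:
step_arm([
  [[0,0,0],0,5],
  [[0,0,0],0,5],
  [[0,0,0],-0.02,5],
  [[0,0,0],-0.04,5],
  [[0,0,0],-0.06,5],
  [[0,0,0],-0.08,5],
  [[0,0,0],-0.08,5],
  [[0,0,0],-0.08,5],
  [[0,0,0],-0.08,5],
  [[0,0,0],-0.08,5],
  [[0,0,0],-0.08,5],
  [[0,0,0],-0.08,5],
])

```text
time: 15.45
tcp_pos: [0.5275, -0.0043, 0.1373]
eef_rot: [-1.463, -0.674, 0.674]
force: [0.1, -0.0, -0.6]
gripper_width: 0.636
```

Request:
step_arm([
  [[0,0,0],-0.08,5],
  [[0,0,0],-0.08,5],
  [[0,0,0],-0.08,5],
  [[0,0,0],-0.08,5],
  [[0,0,0],-0.08,5],
  [[0,0,0],-0.08,5],
  [[0,0,0],-0.08,5],
  [[0,0,0],-0.08,5],
  [[0,0,0],-0.08,5],
  [[0,0,0],-0.06,5],
  [[0,0,0],-0.04,5],
  [[0,0,0],-0.02,5],
])

```text
time: 16.65
tcp_pos: [0.5275, -0.0043, 0.1374]
eef_rot: [-1.145, -1.304, 1.305]
force: [0.3, -0.7, -1.1]
gripper_width: 0.635
```

Run:
```python
from h import *
c=cam('wrist');s=c['s'];M=R.from_rotvec(s['eef_rot']).as_matrix()
print(s['time'],s['tcp_pos'],s['force'],s['gripper_width'],np.arctan2(M[1,0],M[0,0]),M[2]);
save(c,'w8.png')
```

```text
16.65 [ 0.52750514 -0.00429203  0.13735437] [ 0.27251944 -0.7053378  -1.06039222] 0.6349830228813151 1.7010923920198524 [ 5.50987534e-05 -9.99999985e-01  1.65749973e-04]
```

View pics/w8.png

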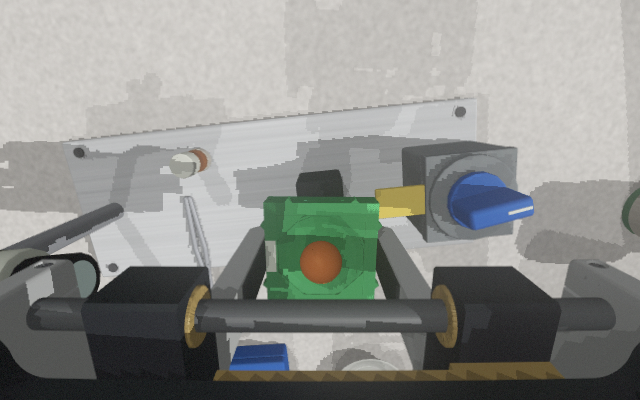

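The mark now faces left towards the lens, whose nose front is at about (88,277), and the bead is centred at (321,262). A small final yaw correction is left.

Request:
step_arm([
  [[0,0,0],-0.02,5],
  [[0,0,0],-0.03,5],
  [[0,0,0],-0.03,5],
  [[0,0,0],-0.01,5],
  [[0,0,0],0,5],
  [[0,0,0],0,5],
  [[0,0,0],0,5],
  [[0,0,0],0,5],
  [[0,0,0],0,5],
  [[0,0,0],0,5],
  [[0,0,0],0,5],
  [[0,0,0],0,5],
])

```text
time: 17.9
tcp_pos: [0.5276, -0.0043, 0.1375]
eef_rot: [-1.098, -1.368, 1.368]
force: [0.2, -0.2, -0.5]
gripper_width: 0.635
```

Run:
```python
from h import *
c=cam('wrist');s=c['s'];M=R.from_rotvec(s['eef_rot']).as_matrix()
print(s['time'],s['tcp_pos'],s['force'],s['gripper_width'],np.arctan2(M[1,0],M[0,0]))
sc=cam('scene');h=cv2.cvtColor(c['pixels'],cv2.COLOR_RGB2HSV);m=cv2.inRange(h,(5,110,60),(18,255,255));m[:230]=0;m[298:]=0;m[:,:280]=0;m[:,370:]=0
ys,xs=np.nonzero(m);u=xs.min()/2+xs.max()/2;v=ys.min()/2+ys.max()/2
print('bead px',u,v,onz(c,u,v,s['tcp_pos'][2]+.032))
a=c['pixels'][210:310,40:140];b=sc['pixels'][125:205,245:345]
cv2.imwrite('pics/f.png',cv2.cvtColor(np.hstack([cv2.resize(a,(400,400),interpolation=2),cv2.resize(b,(400,320),interpolation=2)[:320].repeat(1,0) if 0 else cv2.copyMakeBorder(cv2.resize(b,(400,320),interpolation=2),0,80,0,0,0)]),4))
```

```text
17.9 [ 0.52756368 -0.0042761   0.13748837] [ 0.21306588 -0.2149778  -0.50758017] 0.6345980069900443 1.7890044338856275
bead px 320.5 262.0 [ 0.52917816 -0.00414108  0.16948837]
```

```bash
python3 -c "
from station import manip
print(manip.hand_in())"
```

```text
the job is handed in; nothing more can be done
None
```

I handed the job in with the plate still held above its stage. No verdict was reported.

**What I did:** I turned the clamp knob clockwise about 1.39 rad and saw the jaw clear of the plate. I then gripped the plate by its ±x sides, lifted it 90 mm and turned it about 1.61 rad anticlockwise, slightly over a quarter turn because it started a little askew on the stage.

**Last checks at 17.9 s:**

| Check | Measured | Limit |
|---|---|---|
| Grip opening | about 59.7 mm on the 60 mm plate | plate still gripped |
| Tool tilt | below 0.001 rad (read just before the final small yaw correction) | 0.1 rad |
| Plate from the estimated stage axis | about 1 mm | 25 mm |
| Mark direction | about 0.01 rad off the estimated lens direction | 0.15 rad |
| Bead from the dish's middle | about 1.6 mm | 7 mm |
| Bead height | about 0.17 m, lens estimated at 0.170 m | within 15 mm |

**What went less well:**
- **First descent on the knob:** the fingers pressed on the disc with about 36 N because I had judged the bar about 12 mm too low. I raised the tool and the force dropped to zero.
- **Knob turn:** the wrist force rose to about 18 N while I turned the knob, probably from a small offset off its axis or from the stop.
- **Last picture:** I couldn't view it because the picture limit was reached. The lens height therefore rests on the earlier views, which agreed within about 2 mm.

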